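# Swap mallet for plane in the tool-chest drawer

## Robot

A 6-joint arm with a two-finger parallel gripper is mounted at the origin on the work surface. World frame = base frame: x ahead of the robot, y to its left, z up, the work surface at z = 0. Lengths are in m, angles in degrees, forces in N, time in s.
With the tool pointing down it reaches from about 0.4 to 0.825 m from the base axis. Payload 7 kg.
Tool frame: the origin (TCP) lies on the centre line of the jaws, within the pads' length; the fingertips stand 11 mm ahead of it and the grasp point (between the pads) lies 8 mm behind it; z points along the fingers, y is the line along which they close (so a half turn about z gives the same grasp; the last joint's range is limited). The gripper opens to 88 mm and grips with 3 to 60 N. Pads are 19 mm wide; open, the fingers measure 130 mm over their backs; the gripper's body (78 mm by 193 mm) begins 47 mm behind the grasp point.
Start: joints at [-52.993, 20.546, 0.682, 0, -70.136, -16.507], TCP at [0.236, -0.632, 0.238] pointing down, gripper open.
Joint ranges: [-176.03, 176.03], [-82.01, 121.73], [-58.28, 71.71], [-173.87, 95.51], [-174.79, -0.11], [-173.66, 173.66]. Speed limits (degrees/s): [136.94, 136.94, 172.46, 180, 180, 180].

## Interface

Orientations are given as [roll, pitch, yaw] about the fixed x, y, z axes, in that order (R = Rz(yaw) Ry(pitch) Rx(roll)).
In Python, from plant import r, capture, camera_model, job gives the robot as it stands.
- The arm moves only by the tool drive_tool, never from a script. Its argument "increments" is a list that holds one entry, the list of rows, each a list of 5 numbers: the gripper's target within -1 to 1 (fully open at 1, half-way at 0, shut at -1), then the shift along the tool's x, y, z scaled (see below), then the turn about the tool's z scaled (see below). In form: [[[gripper, tx, ty, tz, roll], ...]]. A call has 1 to 5 rows; each row is the pose to reach, as a shift and turn from the pose commanded when the call began, along the tool's axes at that moment, turning the shorter way round; what a row does not reach only later rows make up. The controller multiplies each number of a shift by 120 mm and each number of a turn by 360 degrees. A row lasts 1/8 s, in which the tool goes at most 62.5 mm and 10.7 degrees, less where a joint would pass 70% of its speed; a pose out of reach is approached as far as the arm can. A call with a number of a shift or a turn outside -1 to 1 is refused whole. A call with a gripper value outside its range is refused whole. The fingers move at their own pace and stop on an object; "squeeze" is the grip in N (left out, the last holds). Time passes only in rows, so rows that repeat a pose let the fingers close. It gives the time, the measured TCP pose, the force, the opening and the grip force at its end, in the units of the state.
- r.get_state(): the state, without advancing time (a new reading comes with each control period).
- capture(name): name is "side" or "top" or "wrist"; returns the picture (384x512x3 uint8, red, green, blue); there is no depth.
- camera_model(name): a dict with "camera_matrix" (3x3 intrinsics, pixels), "k1" (the pictures are not rectified: a ray, as slopes to the right and down, at radius r is drawn at 1 + k1 r^2 times it, then the intrinsics apply), "rvec" (rotation vector, rad) and "tvec" (3), from world to camera coordinates, as OpenCV has them. Camera axes: x right, y down, z forward; pixel columns grow to the right and rows downward; lengths in m; the calibration is good to about 2 mm. A picture is of the moment at which its call begins: read the wrist's pose just before it. camera_model takes no time and is no camera call; for the wrist camera it gives the pose at the moment of the call.
- job.close_job(): hands the job in; it is judged then, once.
The state is a dict: "time_s": time; "joints": joint angles; "qd": joint speeds; "joint_torque": joint torques, N m; "tcp_pos": TCP position; "eef_rot": TCP orientation; "contact_force": force on the tool from outside, world axes, zero at the start; "moment": the same for the moment, N m; "gripper_width": finger opening in m; "gripper_force": force on a finger pad.
Only numpy, scipy, OpenCV 4.12 (cv2) and the standard library are available. Lean on these libraries where they do the work, as an engineer would, in place of code of your own. Each camera call takes 0.05 s, during which the arm holds its last target. There are 200 camera calls.

## Task

Pull open the upper drawer of the tool chest, lift out the wooden hand plane and stand it sole down on the planing board, wholly on the clear wood in front of the stop strip and lengthways along the board. Then lay the wooden mallet flat in the drawer bay the plane came from, leaving the sharpening-stone box in its own bay, and push the drawer fully shut. Set the tools down rather than drop them, and leave the hammer and the two wood offcuts on the bench where they are.

Things in the scene. Friction and masses are not known exactly. Their poses are not given: they have to be found in the camera images.
- drawer (a joint): travel of the chest's upper drawer in m: 0 = fully shut, grows as it is pulled out towards the robot, stop at 0.25. It may start up to 15 mm ajar. About 2 N of friction plus light damping; stays where it is left. The front bays are wholly clear of the chest from 0.19 on; at 0.17 only their last 20 mm are still under its top.
- drawer_handle (a point): centre of the drawer's dark steel bar handle: round bar 12 mm thick, 120 mm long across the front (along this point's y), on two end posts 104 mm apart, its axis 40 mm in front of the drawer's front panel, 165 mm above the bench and 35 mm below the chest's top. Site axes: x points into the chest (the drawer opens along -x), y along the bar to the left, z up. The point moves with the drawer.
- chest_front (a point): middle of the top front edge of the fixed plywood tool chest (360 mm deep, 320 wide, 200 high), 200 mm above the bench; x points into the chest, z up. Shut, the handle's bar stands 55 mm in front of this face. The drawer's front panel is 15 mm thick, 314 mm wide, from 104 to 184 mm above the bench; the lower front is a fixed panel.
- bay_left (a point): centre of the floor of the drawer's left front bay, moving with the drawer (110 mm above the bench); axes as the handle  x into the chest, y left, z up. The bay is 190 mm long (x), 139 mm wide (y); its thin plywood walls rise 44 mm above this floor, the front panel 74 mm. The point lies 150 mm behind the handle's bar. Ceiling when shut: 78 mm above the floor.
- bay_right (a point): the same for the right front bay (at the drawer's -y side), same size. One bay holds the plane, the other the stone box; which is which varies.
- plane: wooden hand plane lying sole down in one bay of the drawer, its length along the drawer's x: body 150 mm long (x), 50 wide (y), 36 high, with parallel sides to grip across y; a slanted iron and wedge behind the middle up to 62 mm and a round knob near the front, up to 62 mm. Origin: centre of its sole (underside); z up. 0.4 to 0.75 kg.
- stonebox: plain dark wooden sharpening-stone box, 140 x 60 x 42 mm, in the other bay; stays there. Origin: centre of its underside.
- mallet: pale wooden joiner's mallet lying flat on the bench on its heavy head, the handle clear of the bench, 155 mm long along x: head at +x (48 mm along x, 90 along y, 44 high), handle towards -x (107 mm long, 28 wide, 24 high, from 10 to 34 mm above the bench). Origin: underside, middle of the overall length. 0.15 to 0.27 kg, centre of mass 36 mm from the middle towards the head.
- mallet_grip (a point): point on the mallet handle's axis to grip it across y, 22 mm above its underside, 10 mm from the mallet's middle towards the head and 19.5 mm short of the head. The head's weight pulls the head down when lifted here, so grip firmly. Axes as the mallet.
- mallet_head (a point): centre of the mallet's head, 53.5 mm from the mallet's middle along +x, 22 mm above its underside. Axes as the mallet.
- board: fixed planing board on the bench, to the left or the right of the robot: 250 mm long (x), 140 wide (y), 20 high, with a dark stop strip (30 mm wide, 18 mm high) across its +x end. Origin: centre of its underside.
- board_spot (a point): centre of the board's clear wood (220 x 140 mm) in front of the stop strip, on its upper face, 20 mm above the bench; x along the board towards the strip, z up.
- hammer: steel hammer with a handle, 260 mm long, a bystander lying in front of the robot.
- curve: curved wood offcut, about 130 mm, bystander.
- offcut: pine block 120 x 75 x 38 mm, bystander.

How it is judged (in metres and radians):
On the way, in this order (a step that is already met when the one before it is completed fails the run):
1. the upper drawer has been pulled out at least 150 mm (value of joint drawer above 0.15 m), for 0.2 s.
2. the plane stands sole down on the board's clear wood, lengthways (x of plane in the frame of board_spot between -0.04 and 0.04 m and y of plane in the frame of board_spot between -0.048 and 0.048 m and z of plane in the frame of board_spot between -0.005 and 0.006 m and angle between plane's own z axis and vertical below 0.1 rad and angle between the x axis of plane and the x axis of board_spot, either way round below 0.3 rad and linear speed of plane below 0.03 m/s), for 0.2 s.
3. the mallet lies flat in the free bay of the drawer, released ((((x of mallet_head in the frame of bay_left between -0.1 and 0.1 m and y of mallet_head in the frame of bay_left between -0.066 and 0.066 m and z of mallet_head in the frame of bay_left between 0.012 and 0.032 m) and (x of mallet_grip in the frame of bay_left between -0.1 and 0.1 m and y of mallet_grip in the frame of bay_left between -0.066 and 0.066 m and z of mallet_grip in the frame of bay_left between 0.012 and 0.034 m)) or ((x of mallet_head in the frame of bay_right between -0.1 and 0.1 m and y of mallet_head in the frame of bay_right between -0.066 and 0.066 m and z of mallet_head in the frame of bay_right between 0.012 and 0.032 m) and (x of mallet_grip in the frame of bay_right between -0.1 and 0.1 m and y of mallet_grip in the frame of bay_right between -0.066 and 0.066 m and z of mallet_grip in the frame of bay_right between 0.012 and 0.034 m))) and angle between the z axis of mallet and the z axis of bay_left, either way round below 0.15 rad and contact force between the fingers and mallet below 0.1 N), for 0.2 s.
At the end, for the whole second after the job is handed in: drawer shut (under 6 mm open), the mallet flat in one bay (0.15 rad), the stone box flat in the other; the plane at rest on the board, sole down (0.1 rad), within 40 mm along and 48 mm across of the middle of the clear wood and within 0.3 rad of the board's length (all of step 2 and (((x of mallet_head in the frame of bay_left between -0.1 and 0.1 m and y of mallet_head in the frame of bay_left between -0.066 and 0.066 m and z of mallet_head in the frame of bay_left between 0.012 and 0.032 m) and (x of mallet_grip in the frame of bay_left between -0.1 and 0.1 m and y of mallet_grip in the frame of bay_left between -0.066 and 0.066 m and z of mallet_grip in the frame of bay_left between 0.012 and 0.034 m)) or ((x of mallet_head in the frame of bay_right between -0.1 and 0.1 m and y of mallet_head in the frame of bay_right between -0.066 and 0.066 m and z of mallet_head in the frame of bay_right between 0.012 and 0.032 m) and (x of mallet_grip in the frame of bay_right between -0.1 and 0.1 m and y of mallet_grip in the frame of bay_right between -0.066 and 0.066 m and z of mallet_grip in the frame of bay_right between 0.012 and 0.034 m))) and angle between the z axis of mallet and the z axis of bay_left, either way round below 0.15 rad and ((x of stonebox in the frame of bay_left between -0.1 and 0.1 m and y of stonebox in the frame of bay_left between -0.066 and 0.066 m and z of stonebox in the frame of bay_left between -0.006 and 0.008 m) or (x of stonebox in the frame of bay_right between -0.1 and 0.1 m and y of stonebox in the frame of bay_right between -0.066 and 0.066 m and z of stonebox in the frame of bay_right between -0.006 and 0.008 m)) and value of joint drawer below 0.006 m and linear speed of mallet below 0.03 m/s); the robot touches nothing.
It fails at once if the hammer or one of the two wood offcuts was pushed more than 30 mm (distance of any of hammer, curve, offcut from where it was at the start of the episode above 0.03 m).
It fails at once if the plane was dropped (fell freely at over 0.8 m/s) (linear speed of plane above 0.8 m/s and not (contact force between the fingers and plane above 0.05 N)).
It fails at once if the mallet was dropped (fell freely at over 0.8 m/s) (linear speed of mallet above 0.8 m/s and not (contact force between the fingers and mallet above 0.05 N)).
It also fails if it takes over 72 s, if anything falls off the work surface, if the arm or the gripper's body presses on something with over 40 N, if the wrist force passes 120 N, or if a joint passes its speed limit or range.

## Working session

There is one attempt and no reset: what is moved stays moved. The work goes in short steps, Python scripts to look and compute and a tool call to move; the robot and the scene stay as the last step left them, time stands still between calls to the robot, and variables do not carry over. Pictures are saved under pics/ and viewed, at most 10 in all, crops included, and the job is handed in when it is done.

Besides the shell and the picture viewer there is one more tool, called after ">>>" by a JSON object that holds its "method" and its "body", one argument or row to a line. drive_tool: Moves the arm, as the interface text tells. Its arguments: {"type":"object","properties":{"increments":{"type":"array"},"squeeze":{"type":"number"}},"required":["increments"]}

```bash
ls; mkdir -p pics
cat > h.py <<'E'
import numpy as np, cv2
from plant import r, capture, camera_model, job
def ray(name,px,m=None):
    m=m or camera_model(name); K=np.array(m["camera_matrix"],float)
    u=np.linalg.inv(K)@np.array([px[0],px[1],1.0]); d=u[:2].copy()
    s=d.copy()
    for _ in range(30): s=d/(1+m["k1"]*(s@s))
    R=cv2.Rodrigues(np.array(m["rvec"],float))[0]; t=np.array(m["tvec"],float).ravel()
    return -R.T@t, R.T@np.array([s[0],s[1],1.0])
def at(name,px,z,m=None):
    o,v=ray(name,px,m); return o+v*(z-o[2])/v[2]
def snap(name,f,scale=1):
    im=capture(name); im=cv2.cvtColor(im,cv2.COLOR_RGB2BGR)
    cv2.imwrite(f"pics/{f}.png",im if scale==1 else cv2.resize(im,None,fx=scale,fy=scale,interpolation=cv2.INTER_CUBIC)); return im
E
python3 - <<'E'
from h import *
s=r.get_state(); print(s["tcp_pos"],s["eef_rot"],s["gripper_width"],s["time_s"])
for n in("top","side","wrist"):
    m=camera_model(n); o,v=ray(n,(256,192)); print(n,o,v,m["k1"])
snap("top","top1",1.5); snap("side","side1",1.5)
E
```

```text
pics
[ 0.23619092 -0.63180307  0.23660143] [ 1.79902254e+02 -8.25866638e-03 -1.59506784e+02] 0.08740824932602007 0.0
top [ 0.52680439 -0.00834644  1.1208318 ] [ 0.08231952 -0.0053345  -0.99675426] -0.09742163219879844
side [ 0.52224838 -0.73742853  0.74803621] [ 0.08503951  0.74861236 -0.65766531] -0.057702112410899564
wrist [ 0.17523102 -0.65588474  0.38319619] [ 0.23426044  0.08600524 -0.96837897] -0.004084418498410348
```

View pics/top1.png

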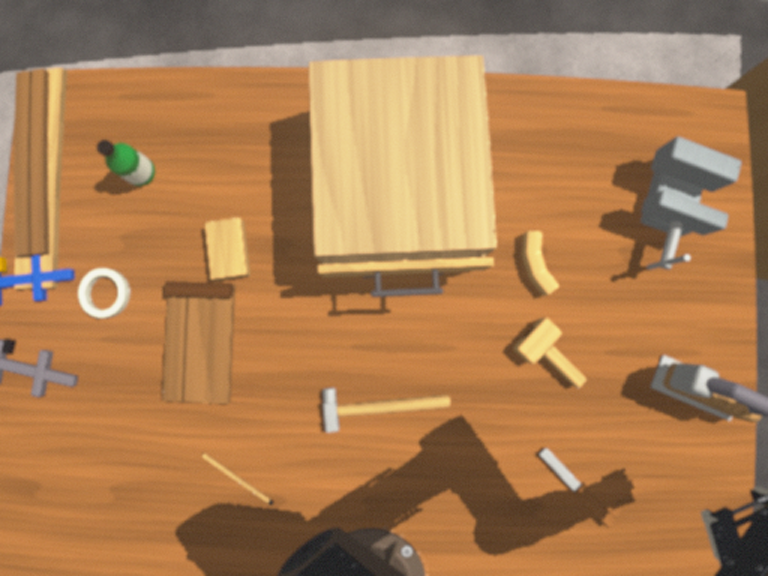

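View pics/side1.png

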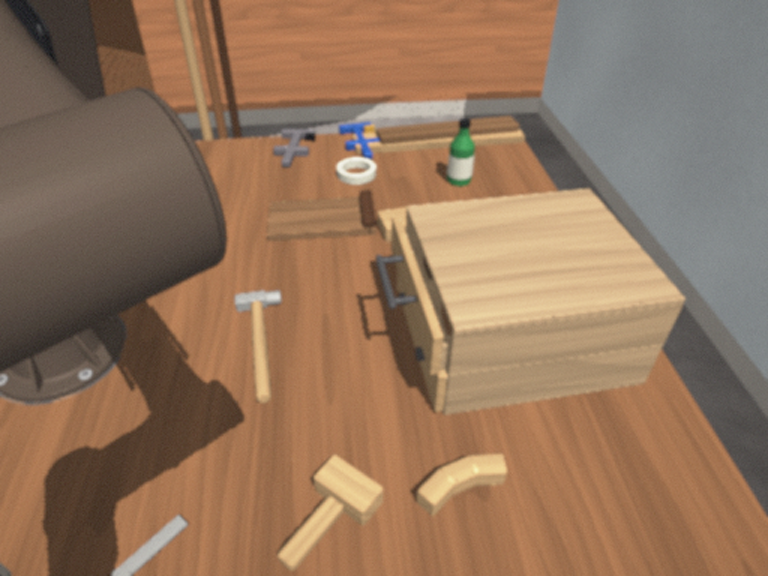

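The top picture (at 1.5x scale) shows the handle bar from (375,293) to (441,292) and the chest top's front edge from (315,258) to (496,248). The board's clear wood spans (170,297), (233,297), (229,404), (162,402). The mallet head is near (540,341) with the handle end at (581,382), and the hammer runs from (330,410) to (450,400). The side view agrees, with the drawer slightly ajar.

Run:
```python
from h import *
def p(n,l,z):
    for q in l: print(n,q,at("top",(q[0]/1.5,q[1]/1.5),z).round(4))
p("handle",[(376,292),(441,292)],.165)
p("chest",[(315,258),(496,248),(310,62),(484,57)],.2)
p("board",[(170,297),(233,297),(229,404),(162,402)],.02)
p("head",[(545,319),(562,335),(536,362),(518,347)],.044)
p("hand",[(581,382),(545,358)],.034)
p("hammer",[(330,390),(330,430),(450,401)],.02)
p("curve",[(533,232),(550,292)],.03)
p("offcut",[(205,220),(241,218),(247,275),(210,280)],.038)
im=cv2.imread("pics/top1.png")
a=cv2.resize(im[230:310,300:510],None,fx=3.6,fy=3.6,interpolation=cv2.INTER_CUBIC)
b=cv2.resize(im[300:400,490:600],None,fx=3.4,fy=3.4,interpolation=cv2.INTER_CUBIC)
c=np.zeros((600,760,3),np.uint8);c[:a.shape[0],:a.shape[1]]=a[:,:760];bb=b[:600-a.shape[0]];c[a.shape[0]:a.shape[0]+bb.shape[0],:bb.shape[1]]=bb
cv2.imwrite("pics/c1.png",c); print(a.shape,b.shape)
```

```text
handle (376, 292) [0.5981 0.0008 0.165 ]
handle (441, 292) [ 0.6011 -0.1166  0.165 ]
chest (315, 258) [0.6523 0.1085 0.2   ]
chest (496, 248) [ 0.6785 -0.2083  0.2   ]
chest (310, 62) [1.0136 0.1321 0.2   ]
chest (484, 57) [ 1.0334 -0.1863  0.2   ]
board (170, 297) [0.5876 0.4352 0.02  ]
board (233, 297) [0.591  0.3004 0.02  ]
board (229, 404) [0.369  0.3004 0.02  ]
board (162, 402) [0.3677 0.443  0.02  ]
head (545, 319) [ 0.5607 -0.3452  0.044 ]
head (562, 335) [ 0.5287 -0.3811  0.044 ]
head (536, 362) [ 0.4726 -0.3274  0.044 ]
head (518, 347) [ 0.5024 -0.2898  0.044 ]
hand (581, 382) [ 0.4325 -0.426   0.034 ]
hand (545, 358) [ 0.4807 -0.3492  0.034 ]
hammer (330, 390) [0.4044 0.0916 0.02  ]
hammer (330, 430) [0.3224 0.0894 0.02  ]
hammer (450, 401) [ 0.3877 -0.1561  0.02  ]
curve (533, 232) [ 0.7428 -0.3235  0.03  ]
curve (550, 292) [ 0.6175 -0.3599  0.03  ]
offcut (205, 220) [0.7491 0.3622 0.038 ]
offcut (241, 218) [0.7546 0.2863 0.038 ]
offcut (247, 275) [0.636  0.2682 0.038 ]
offcut (210, 280) [0.6238 0.345  0.038 ]
(288, 756, 3) (340, 374, 3)
```

View pics/c1.png

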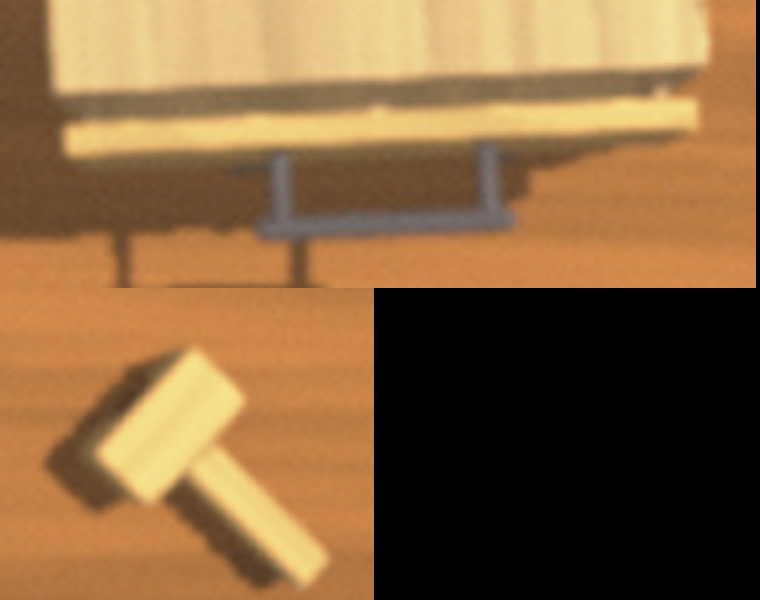

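The crop shows the bar running from (372,294) to (442,290) in top1 pixels, and the drawer about 15 mm ajar. The mallet head corners are (547,317), (562,333), (535,363) and (518,348), and the handle end is around (583,384).

Run:
```python
from h import *
def P(l,z): return np.array([at("top",(q[0]/1.5,q[1]/1.5),z)[:2] for q in l])
b=P([(371.7,293.6),(442.5,290.3)],.165); d=b[0]-b[1]; print("bar",b.round(4),np.hypot(*d),"c",b.mean(0),"yaw",np.degrees(np.arctan2(-d[0],d[1])))
c=P([(315.3,256.4),(496.4,248.6)],.2); d=c[0]-c[1]; print("chest",c.round(4),np.hypot(*d),c.mean(0),np.degrees(np.arctan2(-d[0],d[1])))
h=P([(547.4,317.4),(562.1,333.5),(534.7,363.2),(518.5,347.6)],.044); print("head",h.round(4),h.mean(0))
d=(h[3]+h[2])/2-(h[0]+h[1])/2; d=h[3]-h[0];print(np.hypot(*d),np.degrees(np.arctan2(d[1],d[0])))
d=h[2]-h[1];print(np.hypot(*d),np.degrees(np.arctan2(d[1],d[0])))
e=P([(586.5,379.4),(579.1,388.2)],.034); ro=P([(553.2,347),(545,353)],.034)
hc=h.mean(0); ec=e.mean(0); d=hc-ec; print("end",ec,ro.mean(0),"len",np.hypot(*d),"(131) yaw",np.degrees(np.arctan2(d[1],d[0])))
u=d/np.hypot(*d); print("grip", hc-u*43.5e-3, ec+u*87.5e-3)
bd=P([(170,297),(233,297),(229,404),(162,402)],.02); print("board",bd.mean(0), np.degrees(np.arctan2(*((bd[0]+bd[1]-bd[2]-bd[3])[::-1]))))
s=r.get_state(); print(s["tcp_pos"],s["eef_rot"],s["joints"])
```

```text
bar [[ 0.5951  0.0084]
 [ 0.6043 -0.1192]] 0.12799352479037385 c [ 0.5996756  -0.05538582] yaw 4.137054966251439
chest [[ 0.6552  0.108 ]
 [ 0.6774 -0.209 ]] 0.3178685332836568 [ 0.66630487 -0.05050255] 4.015227493149134
head [[ 0.5641 -0.3502]
 [ 0.5318 -0.3813]
 [ 0.4701 -0.3248]
 [ 0.5012 -0.2908]] [ 0.51678974 -0.3367803 ]
0.08649852478853082 136.61607943459558
0.08362006476736446 137.4636587614534
end [ 0.42880181 -0.42987445] [ 0.49726879 -0.3576183 ] len 0.12809526228972395 (131) yaw 46.61522176925558
grip [ 0.48690983 -0.36839424] [ 0.48890508 -0.3662832 ]
board [0.47882999 0.3697595 ] -1.0283073006664956
[ 0.23623396 -0.63188095  0.23673038] [ 1.79916342e+02 -8.02962266e-03 -1.59504810e+02] [-5.29923493e+01  2.05875036e+01  6.40859893e-01 -1.70964470e-02
 -7.01358473e+01 -1.65066455e+01]
```

```bash
cat > plan.py <<'E'
import numpy as np, sys, math
from plant import r
def plan(cur,wps):
    """cur & wps: x,y,z,yaw(deg); prints calls (tx,ty,tz,roll)*rows; returns end"""
    c=np.array(cur,float)
    for w in wps:
        w=np.array(w[:4],float); first=True
        while True:
            e=w-c; dist=np.linalg.norm(e[:3]); a=math.radians(c[3])
            X=np.array([math.cos(a),math.sin(a),0]);Y=np.array([math.sin(a),-math.cos(a),0]);Z=np.array([0,0,-1])
            t=np.array([X@e[:3],Y@e[:3],Z@e[:3]])/.12
            k=max(1,np.abs(t).max()); n=math.ceil(k-1e-6); t/=n
            dy=(e[3]+180)%360-180; nr=max(math.ceil(dist/n/.058),1)
            if n==1: nr=min(5,max(nr,math.ceil(abs(dy)/10.5)))
            turn=np.clip(dy,-10.5*nr,10.5*nr)
            t=t.round(3); turn=-round(-turn/360,3)*360
            print(nr,"x",[*t.tolist(),round(-turn/360,3)])
            c[:3]+=.12*(X*t[0]+Y*t[1]+Z*t[2]); c[3]+=turn
            if n==1 and abs(dy-turn)<.3: break
        print("   ->",c.round(4).tolist())
    return c
def cur():
    s=r.get_state(); return [*s["tcp_pos"],s["eef_rot"][2]]
E
python3 - <<'E'
from plan import *
plan(cur(),[(.600,-.0554,.27,-85.9)])
E
```

```text
3 x [-0.904, 0.688, -0.055, np.float64(-0.088)]
2 x [-0.905, 0.088, -0.044, np.float64(-0.058)]
2 x [-0.877, -0.24, -0.045, np.float64(-0.058)]
2 x [-0.733, -0.537, -0.044, np.float64(-0.0)]
2 x [-0.733, -0.536, -0.045, np.float64(-0.0)]
2 x [-0.734, -0.537, -0.044, np.float64(-0.0)]
   -> [0.6, -0.0554, 0.27, -86.0648]
```

>>> {"method": "drive_tool", "body": {
  "increments": [
    [[-0.36,-0.904,0.688,-0.055,-0.088],[-0.36,-0.904,0.688,-0.055,-0.088],[-0.36,-0.904,0.688,-0.055,-0.088]]
  ]
}}

```text
time_s: 0.48
tcp_pos: [0.3105, -0.5143, 0.2445]
eef_rot: [-180.0, 0.0, -127.3]
contact_force: [0.0, -0.5, 0.6]
gripper_width: 0.0629
gripper_force: 0.0
```

>>> {"method": "drive_tool", "body": {
  "increments": [
    [[-0.36,-0.905,0.088,-0.044,-0.058],[-0.36,-0.905,0.088,-0.044,-0.058]]
  ]
}}

```text
time_s: 0.72
tcp_pos: [0.3678, -0.423, 0.2492]
eef_rot: [180.0, 0.0, -106.6]
contact_force: [1.0, 0.3, 0.6]
gripper_width: 0.0433
gripper_force: 0.0
```

>>> {"method": "drive_tool", "body": {
  "increments": [
    [[-0.36,-0.877,-0.24,-0.045,-0.058],[-0.36,-0.877,-0.24,-0.045,-0.058]]
  ]
}}

```text
time_s: 0.98
tcp_pos: [0.4263, -0.3304, 0.2548]
eef_rot: [-180.0, 0.0, -85.7]
contact_force: [1.4, -0.3, 0.6]
gripper_width: 0.0289
gripper_force: 0.0
```

>>> {"method": "drive_tool", "body": {
  "increments": [
    [[-0.36,-0.733,-0.537,-0.044,0],[-0.36,-0.733,-0.537,-0.044,0]]
  ]
}}

```text
time_s: 1.23
tcp_pos: [0.4845, -0.2381, 0.2601]
eef_rot: [180.0, 0.0, -86.0]
contact_force: [1.2, -0.8, -0.8]
gripper_width: 0.0278
gripper_force: 0.0
```

>>> {"method": "drive_tool", "body": {
  "increments": [
    [[-0.36,-0.733,-0.537,-0.044,0],[-0.36,-0.733,-0.537,-0.044,0]]
  ]
}}

```text
time_s: 1.48
tcp_pos: [0.5428, -0.1459, 0.2653]
eef_rot: [180.0, 0.0, -86.0]
contact_force: [0.6, -0.6, -0.5]
gripper_width: 0.0282
gripper_force: 0.0
```

>>> {"method": "drive_tool", "body": {
  "increments": [
    [[-0.36,-0.734,-0.537,-0.044,0],[-0.36,-0.734,-0.537,-0.044,0],[-0.36,-0.734,-0.537,-0.044,0],[-0.36,-0.734,-0.537,-0.044,0]]
  ]
}}

```text
time_s: 1.98
tcp_pos: [0.5999, -0.0556, 0.2701]
eef_rot: [179.9, -0.0, -86.0]
contact_force: [-0.4, -0.9, 0.1]
gripper_width: 0.0276
gripper_force: 0.0
```

Run:
```python
from h import *
from plan import cur
print(cur()); m=camera_model("wrist"); import pickle; pickle.dump(m,open("m.pkl","wb"))
snap("wrist","w1",1.5)
R=cv2.Rodrigues(np.array(m["rvec"]))[0]
p=np.array([[.6,-.0554,.165],[.5951,.0084,.165],[.6043,-.1192,.165]])
q=(R@p.T).T+np.array(m["tvec"]).ravel(); K=np.array(m["camera_matrix"]); print((q[:,:2]/q[:,2:]*[K[0,0],K[1,1]]+K[:2,2])*1.5)
```

```text
[np.float64(0.5998898359000029), np.float64(-0.055560123997798624), np.float64(0.27010297298201497), np.float64(-86.02313943256908)]
[[385.19320776 290.74799545]
 [385.86759704 384.11768364]
 [385.45148793 185.50455477]]
```

View pics/w1.png

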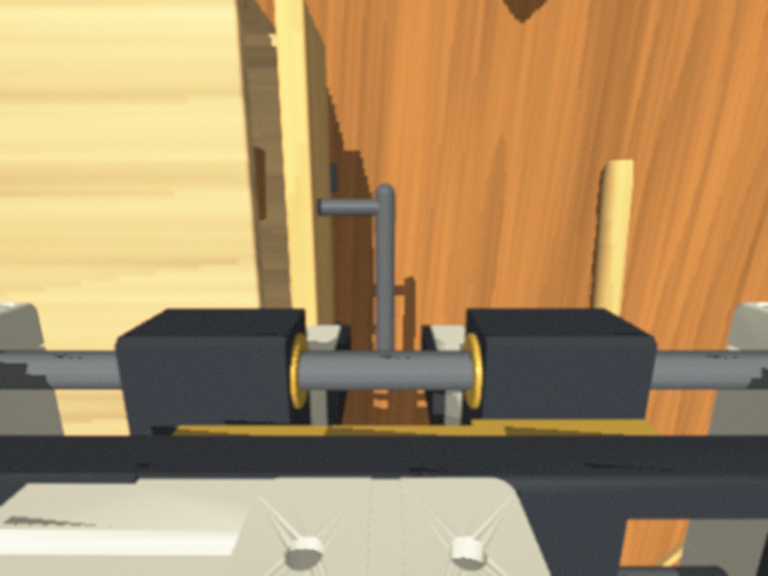

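The wrist picture shows the bar at column 385, its end at row 186, centred between the fingers as predicted. I'll descend and grip.

>>> {"method": "drive_tool", "body": {
  "increments": [
    [[-0.36,0,0,0.5,0],[-0.36,0,0,0.8,0],[-0.36,0,0,0.93,0],[-0.36,0,0,0.93,0]]
  ]
}}

```text
time_s: 2.52
tcp_pos: [0.5999, -0.0565, 0.159]
eef_rot: [179.9, -0.0, -86.1]
contact_force: [0.7, -0.2, 0.3]
gripper_width: 0.0281
gripper_force: 0.0
```

>>> {"method": "drive_tool", "body": {
  "increments": [
    [[-1,0,0,0,0],[-1,0,0,0,0],[-1,0,0,0,0],[-1,0,0,0,0]]
  ],
  "squeeze": 30
}}

```text
time_s: 3.02
tcp_pos: [0.6009, -0.0557, 0.1605]
eef_rot: [-179.9, -0.0, -86.0]
contact_force: [-2.4, 0.3, 6.4]
gripper_width: 0.011
gripper_force: 30.0
```

>>> {"method": "drive_tool", "body": {
  "increments": [
    [[-1,0,0.25,0,0],[-1,0,0.5,0,0],[-1,0,0.75,0,0],[-1,0,0.8,0,0]]
  ]
}}

```text
time_s: 3.52
tcp_pos: [0.5037, -0.0626, 0.1605]
eef_rot: [-179.9, -0.0, -86.0]
contact_force: [2.3, -2.2, 1.8]
gripper_width: 0.011
gripper_force: 30.0
```

>>> {"method": "drive_tool", "body": {
  "increments": [
    [[-1,0,0.25,0,0],[-1,0,0.5,0,0],[-1,0,0.75,0,0],[-1,0,0.8,0,0],[-1,0,0.8,0,0]]
  ]
}}

```text
time_s: 4.15
tcp_pos: [0.4091, -0.0692, 0.1604]
eef_rot: [-179.9, -0.0, -86.0]
contact_force: [-1.0, -2.9, 8.7]
gripper_width: 0.011
gripper_force: 30.0
```

>>> {"method": "drive_tool", "body": {
  "increments": [
    [[-0.36,0,0,0,0],[-0.36,0,0,0,0],[-0.36,0,0,-0.5,0],[-0.36,0,0,-1,0],[-0.36,0,0,-1,0]]
  ]
}}

```text
time_s: 4.78
tcp_pos: [0.4112, -0.0685, 0.2834]
eef_rot: [-179.5, 0.1, -86.0]
contact_force: [-0.9, 1.0, -1.2]
gripper_width: 0.0281
gripper_force: 0.0
```

>>> {"method": "drive_tool", "body": {
  "increments": [
    [[1,-0.8,0,-0.8,0],[1,-0.8,0,-0.8,0],[1,-0.8,0,-0.8,0],[1,-0.8,0,-0.8,0]]
  ]
}}

```text
time_s: 5.28
tcp_pos: [0.402, 0.0275, 0.3744]
eef_rot: [180.0, 0.0, -86.0]
contact_force: [0.4, 0.2, -0.8]
gripper_width: 0.0625
gripper_force: 0.0
```

Run:
```python
from h import *
im=snap("top","top2"); c=im[120:270,190:350]; cv2.imwrite("pics/top2c.png",cv2.resize(c,None,fx=4,fy=4,interpolation=cv2.INTER_CUBIC))
```

```text
(no output)
```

View pics/top2c.png

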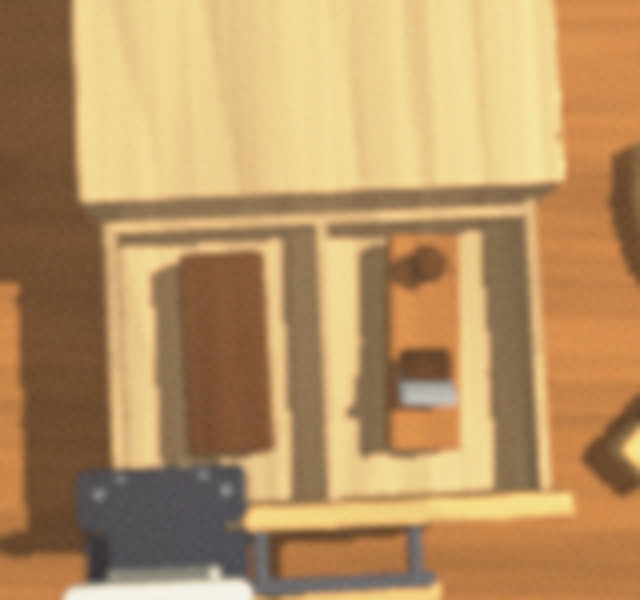

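The crop (4x, offset (190,120)) shows the stone box in the left bay. The plane is in the right bay with body corners at about (389,235), (460,235), (459,450) and (390,450), knob towards the chest, nearly parallel to the drawer.

Run:
```python
from h import *
from plan import *
def P(l,z): return np.array([at("top",(190+q[0]/4,120+q[1]/4),z)[:2] for q in l])
b=P([(389,234),(460,234),(459,451),(390,450)],.146); print(b.round(4),b.mean(0))
d=b[0]+b[1]-b[2]-b[3]; print(np.hypot(*d)/2,np.degrees(np.arctan2(d[1],d[0])), np.hypot(*(b[0]-b[1])))
w=P([(325,230),(333,498),(535,215),(543,490)],.154); print("walls",w.round(4))
h=P([(255,585),(440,578)],.165); print("bar",h,h.mean(0))
u=np.array([np.cos(np.radians(4.1)),np.sin(np.radians(4.1))]); v=np.array([-u[1],u[0]])
bc=np.array([.4112,-.0695])+.15*u; br=bc-v*.0725; print("bay_right~",br, "plane in bay:",(b.mean(0)-br)@u,(b.mean(0)-br)@v)
```

```text
[[ 0.647  -0.0992]
 [ 0.6484 -0.1485]
 [ 0.4984 -0.1503]
 [ 0.498  -0.1028]] [ 0.5729787 -0.1252084]
0.1495004010754361 1.034183427534736 0.04937788034351519
walls [[ 0.6477 -0.0544]
 [ 0.4649 -0.0639]
 [ 0.662  -0.1992]
 [ 0.4733 -0.2073]]
bar [[ 0.40618956 -0.01240377]
 [ 0.41357908 -0.13644834]] [ 0.40988432 -0.07442605]
bay_right~ [ 0.56599968 -0.13108984] plane in bay: 0.0073816680395960114 0.0053674028962318685
```

Run:
```python
from plan import *
c=plan([.402,.0275,.3744,-86.0],[(.573,-.125,.25,-179)])
plan(c,[(.573,-.125,.124,-179)])
```

```text
3 x [0.684, -0.666, 0.518, np.float64(0.088)]
5 x [0.231, -0.926, 0.519, np.float64(0.146)]
1 x [-0.0, -0.0, -0.0, np.float64(0.024)]
   -> [0.573, -0.125, 0.25, -178.88]
2 x [-0.0, -0.0, 0.525, np.float64(0.0)]
2 x [-0.0, -0.0, 0.525, np.float64(0.0)]
   -> [0.573, -0.125, 0.124, -178.88]
```

>>> {"method": "drive_tool", "body": {
  "increments": [
    [[0.59,0.684,-0.666,0.518,0.088],[0.59,0.684,-0.666,0.518,0.088],[0.59,0.684,-0.666,0.518,0.088]]
  ]
}}

```text
time_s: 5.7
tcp_pos: [0.487, -0.0528, 0.3075]
eef_rot: [179.6, -0.3, -118.4]
contact_force: [-0.2, 0.6, -0.1]
gripper_width: 0.0699
gripper_force: 0.0
```

>>> {"method": "drive_tool", "body": {
  "increments": [
    [[0.59,0.231,-0.926,0.519,0.146],[0.59,0.231,-0.926,0.519,0.146],[0.59,0.231,-0.926,0.519,0.146],[0.59,0.231,-0.926,0.519,0.146],[0.59,0.231,-0.926,0.519,0.146]]
  ]
}}

```text
time_s: 6.32
tcp_pos: [0.5717, -0.1275, 0.248]
eef_rot: [180.0, -0.2, -170.8]
contact_force: [1.1, 0.8, 0.4]
gripper_width: 0.0697
gripper_force: 0.0
```

>>> {"method": "drive_tool", "body": {
  "increments": [
    [[0.59,0,0,0,0.024],[0.59,0,0,0,0.024],[0.59,0,0,0,0.024]]
  ]
}}

```text
time_s: 6.7
tcp_pos: [0.5724, -0.1265, 0.2497]
eef_rot: [180.0, -0.1, -178.8]
contact_force: [-0.3, 0.2, 0.2]
gripper_width: 0.0698
gripper_force: 0.0
```

Run:
```python
from h import *
from plan import cur
print(cur()); m=camera_model("wrist"); snap("wrist","w2",1.5)
R=cv2.Rodrigues(np.array(m["rvec"]))[0]
p=np.array([[.647,-.0992,.146],[.6484,-.1485,.146],[.4984,-.1503,.146],[.498,-.1028,.146]])
q=(R@p.T).T+np.array(m["tvec"]).ravel(); K=np.array(m["camera_matrix"]); print((q[:,:2]/q[:,2:]*[K[0,0],K[1,1]]+K[:2,2])*1.5)
```

```text
[np.float64(0.5723523849695629), np.float64(-0.1264643895761074), np.float64(0.24967240732139384), np.float64(-178.8076978530905)]
[[425.28454003 398.88503912]
 [351.12594595 399.36523294]
 [348.32772203 164.64069336]
 [430.54939396 165.73080321]]
```

View pics/w2.png

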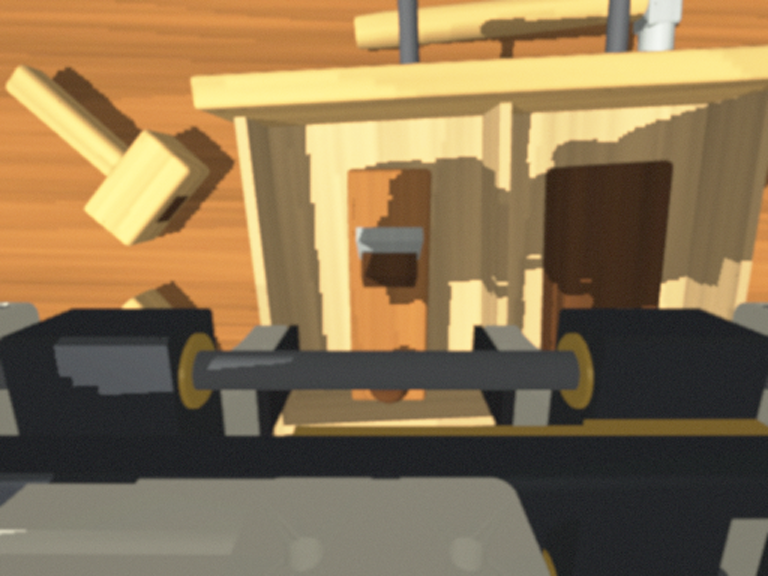

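The wrist picture shows the plane's near corners at (349,171) and (431,170), within about 3 mm of prediction and centred between the fingers. I'll descend and grip it.

>>> {"method": "drive_tool", "body": {
  "increments": [
    [[0.59,0,0,0.45,0],[0.59,0,0,0.8,0],[0.59,0,0,0.8,0]]
  ]
}}

```text
time_s: 7.12
tcp_pos: [0.5706, -0.1259, 0.1516]
eef_rot: [-180.0, -0.4, -178.9]
contact_force: [0.3, -0.2, 1.4]
gripper_width: 0.0697
gripper_force: 0.0
```

>>> {"method": "drive_tool", "body": {
  "increments": [
    [[0.59,0,0,0.15,0],[0.59,0,0,0.25,0],[0.59,0,0,0.25,0]]
  ]
}}

```text
time_s: 7.5
tcp_pos: [0.573, -0.1258, 0.125]
eef_rot: [-180.0, -0.0, -178.9]
contact_force: [-0.1, 0.0, -0.0]
gripper_width: 0.0693
gripper_force: 0.0
```

>>> {"method": "drive_tool", "body": {
  "increments": [
    [[-1,0,0,0,0],[-1,0,0,0,0],[-1,0,0,0,0],[-1,0,0,0,0]]
  ],
  "squeeze": 40
}}

```text
time_s: 8.0
tcp_pos: [0.5734, -0.1254, 0.1253]
eef_rot: [180.0, 0.1, -178.9]
contact_force: [-1.1, 4.6, 5.6]
gripper_width: 0.0496
gripper_force: 40.0
```

>>> {"method": "drive_tool", "body": {
  "increments": [
    [[-1,0,0,-0.3,0],[-1,0,0,-0.6,0],[-1,0,0,-1,0],[-1,0,0,-1,0]]
  ]
}}

```text
time_s: 8.5
tcp_pos: [0.5743, -0.126, 0.2477]
eef_rot: [-180.0, 0.3, -178.9]
contact_force: [0.9, -0.0, -6.4]
gripper_width: 0.0497
gripper_force: 40.0
```

Run:
```python
from plan import *
c=plan([.573,-.1255,.2475,-178.9],[(.479,.370,.15,-181)])
plan(c,[(.479,.370,.06,-181),(.479,.370,.0365,-181)])
```

```text
2 x [0.141, 0.829, 0.163, np.float64(0.006)]
2 x [0.172, 0.823, 0.162, np.float64(-0.0)]
2 x [0.172, 0.823, 0.163, np.float64(-0.0)]
2 x [0.172, 0.822, 0.162, np.float64(-0.0)]
2 x [0.171, 0.823, 0.163, np.float64(-0.0)]
   -> [0.4791, 0.37, 0.1499, -181.06]
2 x [0.0, -0.0, 0.75, np.float64(-0.0)]
   -> [0.4791, 0.37, 0.0599, -181.06]
1 x [0.0, -0.0, 0.195, np.float64(-0.0)]
   -> [0.4791, 0.37, 0.0365, -181.06]
```

>>> {"method": "drive_tool", "body": {
  "increments": [
    [[-1,0.07,0.4,0.08,0.003],[-1,0.141,0.829,0.163,0.006],[-1,0.141,0.829,0.163,0.006]]
  ]
}}

```text
time_s: 8.88
tcp_pos: [0.5517, -0.0241, 0.222]
eef_rot: [180.0, -0.3, 179.0]
contact_force: [-0.2, 0.4, -6.3]
gripper_width: 0.05
gripper_force: 40.0
```

>>> {"method": "drive_tool", "body": {
  "increments": [
    [[-1,0.172,0.823,0.162,0],[-1,0.172,0.823,0.162,0]]
  ]
}}

```text
time_s: 9.12
tcp_pos: [0.5338, 0.0732, 0.2033]
eef_rot: [-179.9, -0.2, 178.8]
contact_force: [0.6, -0.7, -6.5]
gripper_width: 0.05
gripper_force: 40.0
```

>>> {"method": "drive_tool", "body": {
  "increments": [
    [[-1,0.172,0.823,0.162,0],[-1,0.172,0.823,0.162,0]]
  ]
}}

```text
time_s: 9.38
tcp_pos: [0.5152, 0.1727, 0.184]
eef_rot: [-179.9, -0.2, 178.9]
contact_force: [0.7, -0.1, -6.0]
gripper_width: 0.0497
gripper_force: 40.0
```

>>> {"method": "drive_tool", "body": {
  "increments": [
    [[-1,0.172,0.823,0.162,0],[-1,0.172,0.823,0.162,0]]
  ]
}}

```text
time_s: 9.62
tcp_pos: [0.4966, 0.2718, 0.1644]
eef_rot: [-179.9, -0.1, 178.9]
contact_force: [0.9, -0.8, -7.0]
gripper_width: 0.0498
gripper_force: 40.0
```

>>> {"method": "drive_tool", "body": {
  "increments": [
    [[-1,0.172,0.823,0.163,0],[-1,0.172,0.823,0.163,0],[-1,0.172,0.823,0.163,0],[-1,0.172,0.823,0.163,0]]
  ]
}}

```text
time_s: 10.12
tcp_pos: [0.4786, 0.3688, 0.1455]
eef_rot: [-179.8, -0.1, 178.9]
contact_force: [0.4, -0.2, -6.2]
gripper_width: 0.0501
gripper_force: 40.0
```

>>> {"method": "drive_tool", "body": {
  "increments": [
    [[-1,0,0,0.3,0],[-1,0,0,0.6,0],[-1,0,0,0.75,0],[-1,0,0,0.75,0],[-1,0,0,0.75,0]]
  ]
}}

```text
time_s: 10.75
tcp_pos: [0.48, 0.3697, 0.0581]
eef_rot: [180.0, 0.0, 178.9]
contact_force: [-0.2, -0.4, -4.9]
gripper_width: 0.0494
gripper_force: 40.0
```

>>> {"method": "drive_tool", "body": {
  "increments": [
    [[-1,0,0,0.1,0],[-1,0,0,0.16,0],[-1,0,0,0.18,0],[-1,0,0,0.18,0]]
  ]
}}

```text
time_s: 11.25
tcp_pos: [0.4792, 0.37, 0.0356]
eef_rot: [-180.0, 0.0, 178.9]
contact_force: [0.1, 0.9, -5.8]
gripper_width: 0.0498
gripper_force: 40.0
```

>>> {"method": "drive_tool", "body": {
  "increments": [
    [[-1,0,0,0.01,0],[-1,0,0,0.02,0],[-1,0,0,0.02,0]]
  ]
}}

```text
time_s: 11.62
tcp_pos: [0.4793, 0.3701, 0.0354]
eef_rot: [180.0, 0.1, 178.9]
contact_force: [-8.1, -4.7, 14.5]
gripper_width: 0.05
gripper_force: 40.0
```

>>> {"method": "drive_tool", "body": {
  "increments": [
    [[0.4,0,0,0,0],[0.4,0,0,0,0],[0.4,0,0,0,0],[0.4,0,0,-0.4,0],[0.4,0,0,-0.9,0]]
  ]
}}

```text
time_s: 12.25
tcp_pos: [0.4787, 0.3692, 0.1409]
eef_rot: [-179.8, -0.1, 178.9]
contact_force: [1.4, 1.1, -0.7]
gripper_width: 0.0616
gripper_force: 0.0
```

>>> {"method": "drive_tool", "body": {
  "increments": [
    [[0.4,0,0,-0.4,0],[0.4,0,0,-0.9,0],[0.4,0,0,-0.9,0]]
  ]
}}

```text
time_s: 12.62
tcp_pos: [0.4812, 0.3718, 0.2551]
eef_rot: [179.6, 0.4, 178.9]
contact_force: [0.0, -0.5, -1.1]
gripper_width: 0.0616
gripper_force: 0.0
```

Run:
```python
from plan import *
print(cur())
c=plan(cur(),[(.488,-.3675,.19,-133)])
```

```text
[np.float64(0.48123214238460654), np.float64(0.37180998121874603), np.float64(0.25507847087799523), np.float64(178.93258994227128)]
2 x [-0.024, -0.88, 0.077, np.float64(-0.058)]
3 x [0.349, -0.997, 0.093, np.float64(-0.076)]
3 x [0.768, -0.725, 0.093, np.float64(0.0)]
3 x [0.768, -0.725, 0.093, np.float64(0.0)]
3 x [0.768, -0.725, 0.093, np.float64(0.0)]
3 x [0.768, -0.725, 0.093, np.float64(0.0)]
   -> [0.4879, -0.3675, 0.19, 227.1726]
```

>>> {"method": "drive_tool", "body": {
  "increments": [
    [[0.36,-0.024,-0.88,0.077,-0.058],[0.36,-0.024,-0.88,0.077,-0.058]]
  ]
}}

```text
time_s: 12.88
tcp_pos: [0.4795, 0.2626, 0.2391]
eef_rot: [-180.0, -0.0, -159.9]
contact_force: [0.4, 1.0, -0.5]
gripper_width: 0.0594
gripper_force: 0.0
```

>>> {"method": "drive_tool", "body": {
  "increments": [
    [[0.36,0.349,-0.997,0.04,-0.076],[0.36,0.349,-0.997,0.04,-0.076],[0.36,0.349,-0.997,0.04,-0.076]]
  ]
}}

```text
time_s: 13.25
tcp_pos: [0.4805, 0.1343, 0.2347]
eef_rot: [180.0, -0.0, -132.8]
contact_force: [0.2, 0.7, 0.9]
gripper_width: 0.06
gripper_force: 0.0
```

>>> {"method": "drive_tool", "body": {
  "increments": [
    [[0.36,0.768,-0.725,0.04,0],[0.36,0.768,-0.725,0.04,0],[0.36,0.768,-0.725,0.04,0]]
  ]
}}

```text
time_s: 13.62
tcp_pos: [0.4814, 0.0075, 0.2297]
eef_rot: [180.0, -0.1, -133.1]
contact_force: [0.3, 0.1, -0.5]
gripper_width: 0.0597
gripper_force: 0.0
```

>>> {"method": "drive_tool", "body": {
  "increments": [
    [[0.36,0.768,-0.725,0.093,0],[0.36,0.768,-0.725,0.093,0],[0.36,0.768,-0.725,0.093,0]]
  ]
}}

```text
time_s: 14.0
tcp_pos: [0.4827, -0.1187, 0.2182]
eef_rot: [179.9, -0.1, -133.1]
contact_force: [0.6, 0.2, -0.9]
gripper_width: 0.0598
gripper_force: 0.0
```

>>> {"method": "drive_tool", "body": {
  "increments": [
    [[0.36,0.768,-0.725,0.093,0],[0.36,0.768,-0.725,0.093,0],[0.36,0.768,-0.725,0.093,0]]
  ]
}}

```text
time_s: 14.38
tcp_pos: [0.4841, -0.2448, 0.2068]
eef_rot: [179.9, -0.1, -133.1]
contact_force: [0.1, 0.3, 0.3]
gripper_width: 0.0595
gripper_force: 0.0
```

>>> {"method": "drive_tool", "body": {
  "increments": [
    [[0.36,0.768,-0.725,0.2,0],[0.36,0.768,-0.725,0.2,0],[0.36,0.768,-0.725,0.2,0],[0.36,0.768,-0.725,0.2,0]]
  ]
}}

```text
time_s: 14.88
tcp_pos: [0.4859, -0.3684, 0.1835]
eef_rot: [179.9, -0.0, -132.9]
contact_force: [0.9, 0.2, -0.7]
gripper_width: 0.0599
gripper_force: 0.0
```

Run:
```python
from h import *
from plan import cur
import pickle
print(cur()); m=camera_model("wrist"); pickle.dump(m,open("m3.pkl","wb"))
a=snap("wrist","w3",1.0); t=snap("top","top3",1.0)
c=np.hstack([cv2.resize(t[170:300,90:410],None,fx=2.5,fy=2.5,interpolation=cv2.INTER_CUBIC)[:, :800]])
b=cv2.resize(a[:260,56:456],None,fx=1.04,fy=1.04); out=np.zeros((c.shape[0]+b.shape[0],800,3),np.uint8); out[:c.shape[0]]=c; out[c.shape[0]:,:b.shape[1]]=b
out=out[:600]; cv2.imwrite("pics/m3.png",out); print(c.shape,b.shape)
```

```text
[np.float64(0.4858568541070167), np.float64(-0.3684491532340152), np.float64(0.18349590836714869), np.float64(-132.85782273676028)]
(325, 800, 3) (270, 416, 3)
```

View pics/m3.png

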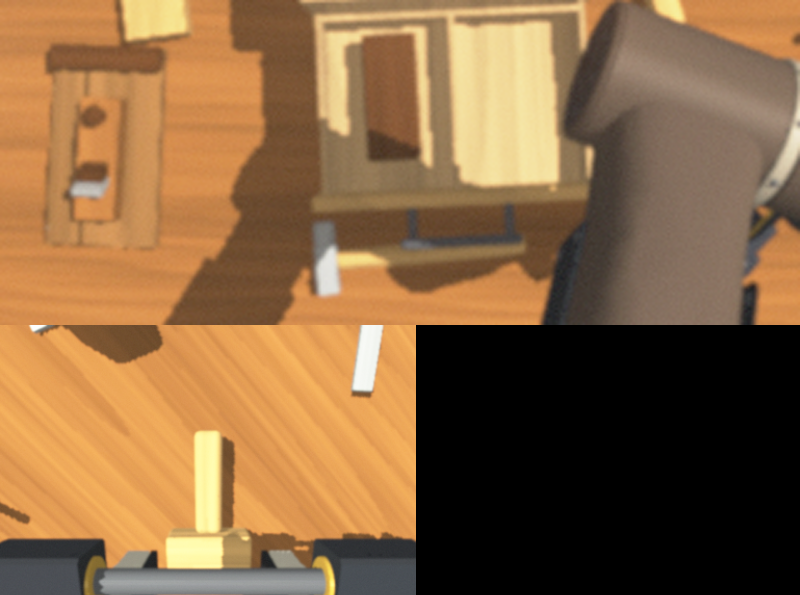

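The plane stands on the board, at (98,158) in the crop and within the clear wood. The right bay is empty and the stone box is in the left one. In the wrist crop the mallet handle is vertical, columns 194 to 222, with its end at row 431, so the tool is aligned with it. I'll check the offset numerically.

Run:
```python
from h import *
from plan import *
import pickle; m=pickle.load(open("m3.pkl","rb"))
f=lambda cx,cy:(56+cx/1.04,(cy-325)/1.04)
e=at("wrist",f(208,431),.034,m); e2=at("wrist",f(208,530),.034,m); hb=at("wrist",f(209,537),.044,m)
e,e2,hb=e[:2],e2[:2],hb[:2]; d=e2-e; print(e,e2,hb,np.degrees(np.arctan2(d[1],d[0])),np.hypot(*(hb-e)))
u=d/np.hypot(*d); g=e+.0875*u; print("grip",g, "from head",hb-u*.0195)
print([at("wrist",f(x,537),.044,m).round(4) for x in (166,251)])
plan(cur(),[(g[0],g[1],.06,-133),(g[0],g[1],.015,-133)])
t=lambda cx,cy,z:at("top",(90+cx/2.5,170+cy/2.5),z)[:2].round(4)
print("plane",[t(*q,.056) for q in((76,98),(120,98),(118,221),(73,219))])
```

```text
[ 0.42963563 -0.43138752] [ 0.49805459 -0.3577172 ] [ 0.50050379 -0.35352769] 47.11658040378418 0.10528271918737923
grip [ 0.48918015 -0.36727279] from head [ 0.48723387 -0.36781611]
[array([ 0.5331, -0.3838,  0.044 ]), array([ 0.4687, -0.324 ,  0.044 ])]
2 x [-0.01, -0.008, 0.518, np.float64(0.001)]
2 x [-0.011, -0.007, 0.519, np.float64(-0.0)]
   -> [0.4892, -0.3672, 0.06, -133.1271]
1 x [0.0, -0.0, 0.375, np.float64(-0.0)]
   -> [0.4892, -0.3672, 0.015, -133.1271]
plane [array([0.5521, 0.3969]), array([0.5536, 0.3422]), array([0.4053, 0.3388]), array([0.4056, 0.3945])]
```

>>> {"method": "drive_tool", "body": {
  "increments": [
    [[0.36,-0.01,-0.008,0.45,0],[0.36,-0.015,-0.012,0.9,0],[0.36,-0.015,-0.012,1.0,0],[0.36,-0.015,-0.012,1.0,0]]
  ]
}}

```text
time_s: 15.48
tcp_pos: [0.4885, -0.3685, 0.0649]
eef_rot: [-180.0, -0.0, -132.8]
contact_force: [-0.1, -0.4, 0.6]
gripper_width: 0.0595
gripper_force: 0.0
```

>>> {"method": "drive_tool", "body": {
  "increments": [
    [[0.36,0,0,0.2,0],[0.36,0,0,0.38,0],[0.36,0,0,0.38,0],[0.36,0,0,0.38,0]]
  ]
}}

```text
time_s: 15.98
tcp_pos: [0.4892, -0.3696, 0.0207]
eef_rot: [-179.8, 0.1, -132.8]
contact_force: [0.3, 0.0, 0.3]
gripper_width: 0.0593
gripper_force: 0.0
```

>>> {"method": "drive_tool", "body": {
  "increments": [
    [[0.36,0,0,0.045,0],[0.36,0,0,0.045,0],[-1,0,0,0.045,0],[-1,0,0,0.045,0],[-1,0,0,0.045,0]]
  ],
  "squeeze": 55
}}

```text
time_s: 16.6
tcp_pos: [0.4878, -0.3691, 0.0131]
eef_rot: [-180.0, -0.0, -132.9]
contact_force: [0.4, -0.2, 0.1]
gripper_width: 0.0352
gripper_force: 0.0
```

>>> {"method": "drive_tool", "body": {
  "increments": [
    [[-1,0,0,0,0],[-1,0,0,0,0],[-1,0,0,-0.2,0],[-1,0,0,-0.6,0],[-1,0,0,-1,0]]
  ]
}}

```text
time_s: 17.23
tcp_pos: [0.4873, -0.3688, 0.1337]
eef_rot: [179.9, -0.0, -132.9]
contact_force: [2.0, -1.1, -1.7]
gripper_width: 0.0276
gripper_force: 54.9
```

>>> {"method": "drive_tool", "body": {
  "increments": [
    [[-1,0,0,-0.5,0],[-1,0,0,-0.9,0],[-1,0,0,-0.9,0]]
  ]
}}

```text
time_s: 17.6
tcp_pos: [0.4895, -0.3701, 0.2458]
eef_rot: [-179.6, 0.1, -132.8]
contact_force: [0.9, -0.3, -2.1]
gripper_width: 0.0276
gripper_force: 54.9
```

Run:
```python
from plan import *
a=np.radians(4.1);u=np.array([np.cos(a),np.sin(a)]);br=np.array([.566,-.131]);g=br+.010*u; print(g)
c=plan(cur(),[(g[0],g[1],.235,-175.9)])
plan(c,[(g[0],g[1],.14,-175.9),(g[0],g[1],.126,-175.9)])
```

```text
[ 0.57597441 -0.13028503]
3 x [-0.977, 0.415, 0.045, np.float64(0.088)]
3 x [-0.614, 0.867, 0.045, np.float64(0.032)]
   -> [0.576, -0.1303, 0.235, -176.0378]
2 x [0.0, 0.0, 0.791, np.float64(-0.0)]
   -> [0.576, -0.1303, 0.14, -176.0378]
1 x [0.0, 0.0, 0.117, np.float64(-0.0)]
   -> [0.576, -0.1303, 0.126, -176.0378]
```

>>> {"method": "drive_tool", "body": {
  "increments": [
    [[-1,-0.977,0.415,0.045,0.088],[-1,-0.977,0.415,0.045,0.088],[-1,-0.977,0.415,0.045,0.088]]
  ]
}}

```text
time_s: 17.98
tcp_pos: [0.5312, -0.2463, 0.2342]
eef_rot: [179.9, -0.1, -163.7]
contact_force: [-0.0, -0.5, -1.4]
gripper_width: 0.0276
gripper_force: 54.9
```

>>> {"method": "drive_tool", "body": {
  "increments": [
    [[-1,-0.614,0.867,0.045,0.032],[-1,-0.614,0.867,0.045,0.032],[-1,-0.614,0.867,0.045,0.032],[-1,-0.614,0.867,0.045,0.032],[-1,-0.614,0.867,0.045,0.032]]
  ]
}}

```text
time_s: 18.6
tcp_pos: [0.5715, -0.1295, 0.2298]
eef_rot: [180.0, -0.1, -175.1]
contact_force: [-0.5, -0.7, -1.7]
gripper_width: 0.0274
gripper_force: 54.9
```

Run:
```python
from h import *
from plan import cur
print(cur())
a=snap("wrist","w4",1.0); t=snap("side","side4",1.0)
c=np.vstack([cv2.resize(t[80:330,150:512],None,fx=1.2,fy=1.2),np.zeros((0,434,3),np.uint8)])
b=cv2.resize(a[:260,:],(600,300)); w=max(c.shape[1],600)
o=np.zeros((600,w,3),np.uint8); o[:300,:c.shape[1]]=c[:300]; o[300:,:600]=b; cv2.imwrite("pics/m4.png",o)
```

```text
[np.float64(0.5715143256982669), np.float64(-0.12946201912863603), np.float64(0.2297695625839078), np.float64(-175.0641884606972)]
```

View pics/m4.png

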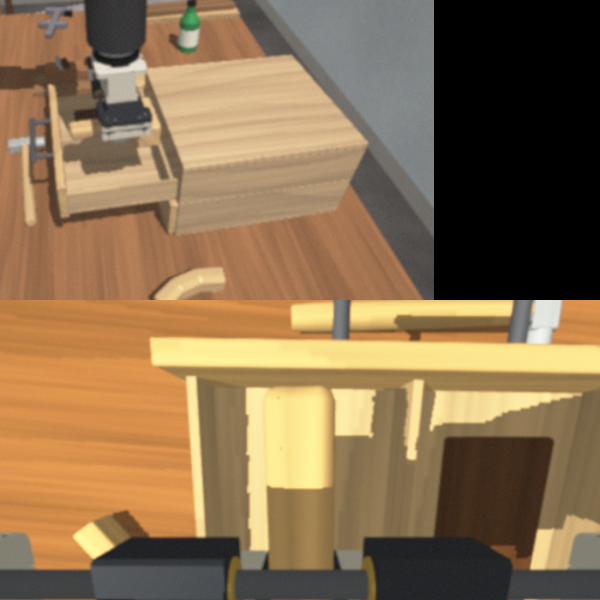

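The mallet hangs level over the empty right bay, its handle end at (298,388) inside the front panel and walls. The stone box is untouched. I'll lower it.

>>> {"method": "drive_tool", "body": {
  "increments": [
    [[-1,-0.025,0,0.3,0.002],[-1,-0.025,0,0.6,0.002],[-1,-0.025,0,0.8,0.002],[-1,-0.025,0,0.8,0.002],[-1,-0.025,0,0.8,0.002]]
  ]
}}

```text
time_s: 19.32
tcp_pos: [0.5757, -0.1289, 0.1354]
eef_rot: [-180.0, 0.1, -175.8]
contact_force: [0.7, -0.0, -0.4]
gripper_width: 0.0277
gripper_force: 54.9
```

>>> {"method": "drive_tool", "body": {
  "increments": [
    [[-1,0,0,0.03,0],[-1,0,0,0.06,0],[-1,0,0,0.06,0]]
  ]
}}

```text
time_s: 19.7
tcp_pos: [0.575, -0.1283, 0.127]
eef_rot: [180.0, -0.0, -175.7]
contact_force: [-0.5, 0.2, -1.8]
gripper_width: 0.0276
gripper_force: 54.9
```

>>> {"method": "drive_tool", "body": {
  "increments": [
    [[-1,0,0,0.015,0],[-1,0,0,0.025,0],[-1,0,0,0.025,0]]
  ]
}}

```text
time_s: 20.08
tcp_pos: [0.575, -0.1283, 0.1239]
eef_rot: [-180.0, -0.0, -175.7]
contact_force: [-0.0, 0.6, -1.1]
gripper_width: 0.0278
gripper_force: 54.9
```

>>> {"method": "drive_tool", "body": {
  "increments": [
    [[-1,0,0,0.01,0],[-1,0,0,0.01,0]]
  ]
}}

```text
time_s: 20.32
tcp_pos: [0.5753, -0.1283, 0.123]
eef_rot: [-180.0, 0.0, -175.7]
contact_force: [0.1, 0.1, 0.1]
gripper_width: 0.0275
gripper_force: 54.9
```

>>> {"method": "drive_tool", "body": {
  "increments": [
    [[0.3,0,0,0,0],[0.3,0,0,0,0],[0.3,0,0,0,0],[0.3,0,0,-0.5,0],[0.3,0,0,-1,0]]
  ]
}}

```text
time_s: 20.95
tcp_pos: [0.5747, -0.1284, 0.2439]
eef_rot: [-180.0, -0.1, -175.7]
contact_force: [1.7, -0.0, 0.5]
gripper_width: 0.0569
gripper_force: 0.0
```

>>> {"method": "drive_tool", "body": {
  "increments": [
    [[0.3,0,0,-0.3,0],[0.3,0,0,-0.3,0],[0.3,0,0,-0.3,0]]
  ]
}}

```text
time_s: 21.32
tcp_pos: [0.5747, -0.1282, 0.2783]
eef_rot: [180.0, -0.0, -175.7]
contact_force: [0.0, -0.1, -0.4]
gripper_width: 0.0566
gripper_force: 0.0
```

Run:
```python
from h import *
from plan import *
im=capture("top"); 
c=plan(cur(),[(.410,-.069,.27,-86)])
```

```text
2 x [0.665, 0.297, 0.032, np.float64(-0.058)]
5 x [0.516, 0.514, 0.032, np.float64(-0.146)]
2 x [-0.001, -0.0, -0.0, np.float64(-0.045)]
   -> [0.41, -0.0689, 0.27, -86.1058]
```

>>> {"method": "drive_tool", "body": {
  "increments": [
    [[-0.36,0.665,0.297,0.032,-0.058],[-0.36,0.665,0.297,0.032,-0.058]]
  ]
}}

```text
time_s: 21.62
tcp_pos: [0.49, -0.0984, 0.2731]
eef_rot: [179.9, -0.2, -154.5]
contact_force: [0.5, -0.4, -0.3]
gripper_width: 0.0428
gripper_force: 0.0
```

>>> {"method": "drive_tool", "body": {
  "increments": [
    [[-0.36,0.516,0.514,0.032,-0.146],[-0.36,0.516,0.514,0.032,-0.146],[-0.36,0.516,0.514,0.032,-0.146],[-0.36,0.516,0.514,0.032,-0.146],[-0.36,0.516,0.514,0.032,-0.146]]
  ]
}}

```text
time_s: 22.25
tcp_pos: [0.4099, -0.0692, 0.2701]
eef_rot: [179.9, -0.0, -102.0]
contact_force: [-0.4, 0.3, 0.2]
gripper_width: 0.0277
gripper_force: 0.0
```

>>> {"method": "drive_tool", "body": {
  "increments": [
    [[-0.36,0,0,0,-0.045],[-0.36,0,0,0,-0.045],[-0.36,0,0,0,-0.045],[-0.36,0,0,0,-0.045]]
  ]
}}

```text
time_s: 22.75
tcp_pos: [0.4103, -0.0692, 0.2706]
eef_rot: [179.9, -0.0, -86.2]
contact_force: [0.5, -0.3, 0.3]
gripper_width: 0.0278
gripper_force: 0.0
```

Run:
```python
from h import *
from plan import cur
print(cur())
t=snap("top","top5",1.0); a=snap("wrist","w5")
o=np.zeros((600,640,3),np.uint8); o[:300]=cv2.resize(t[150:300,190:350],(640,600))[:300]; o[300:,:400]=cv2.resize(a,(400,300)); cv2.imwrite("pics/m5.png",o)
```

```text
[np.float64(0.41031101629894656), np.float64(-0.06922282423494253), np.float64(0.2705672401285035), np.float64(-86.22785670544377)]
```

View pics/m5.png

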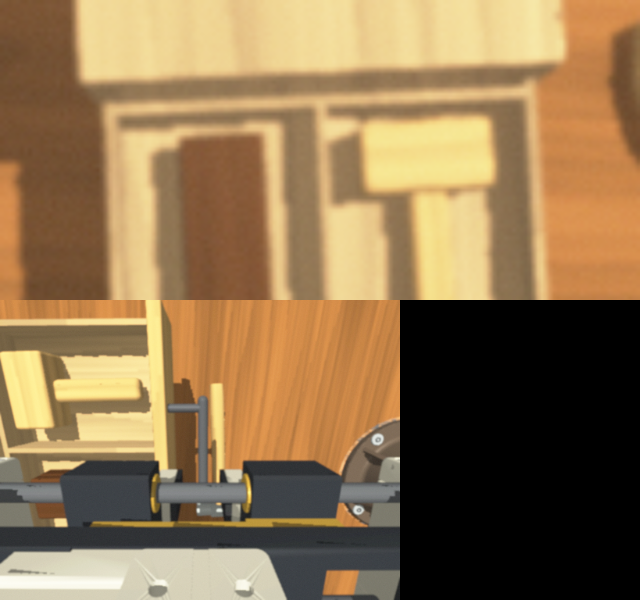

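The mallet lies flat inside the right bay (head at (428,155) in the crop) and the stone box is in the left. The bar is at column 203 of 400, centred between the fingers. I'll grip it and push.

>>> {"method": "drive_tool", "body": {
  "increments": [
    [[-0.36,0,0,0.5,0],[-0.36,0,0,0.8,0],[-0.36,0,0,0.93,0],[-0.36,0,0,0.93,0]]
  ]
}}

```text
time_s: 23.35
tcp_pos: [0.4098, -0.0694, 0.1586]
eef_rot: [179.8, -0.0, -86.1]
contact_force: [0.1, -0.1, 0.7]
gripper_width: 0.0277
gripper_force: 0.0
```

>>> {"method": "drive_tool", "body": {
  "increments": [
    [[-1,0,0,0,0],[-1,0,0,0,0],[-1,0,0,0,0],[-1,0,0,0,0]]
  ],
  "squeeze": 30
}}

```text
time_s: 23.85
tcp_pos: [0.4111, -0.0691, 0.1603]
eef_rot: [-179.9, 0.0, -86.1]
contact_force: [-1.7, -0.2, 6.1]
gripper_width: 0.0108
gripper_force: 30.0
```

>>> {"method": "drive_tool", "body": {
  "increments": [
    [[-1,0,-0.25,0,0],[-1,0,-0.5,0,0],[-1,0,-0.75,0,0],[-1,0,-0.8,0,0]]
  ]
}}

```text
time_s: 24.35
tcp_pos: [0.5093, -0.0622, 0.1603]
eef_rot: [-179.9, -0.0, -86.1]
contact_force: [-3.1, 3.0, 9.3]
gripper_width: 0.011
gripper_force: 30.0
```

>>> {"method": "drive_tool", "body": {
  "increments": [
    [[-1,0,-0.2,0,0],[-1,0,-0.4,0,0],[-1,0,-0.6,0,0],[-1,0,-0.75,0,0],[-1,0,-0.75,0,0]]
  ]
}}

```text
time_s: 24.98
tcp_pos: [0.5989, -0.0558, 0.1603]
eef_rot: [-179.8, 0.0, -86.1]
contact_force: [2.0, 2.8, 5.2]
gripper_width: 0.0107
gripper_force: 30.0
```

>>> {"method": "drive_tool", "body": {
  "increments": [
    [[-1,0,-0.05,0,0],[-1,0,-0.1,0,0],[-1,0,-0.1,0,0]]
  ]
}}

```text
time_s: 25.35
tcp_pos: [0.6094, -0.0551, 0.1603]
eef_rot: [-179.8, 0.0, -86.1]
contact_force: [1.7, 2.7, 4.4]
gripper_width: 0.0113
gripper_force: 30.0
```

Not at the stop yet, so I'll ease in by small steps.

>>> {"method": "drive_tool", "body": {
  "increments": [
    [[-1,0,-0.02,0,0],[-1,0,-0.03,0,0],[-1,0,-0.03,0,0]]
  ]
}}

```text
time_s: 25.72
tcp_pos: [0.6121, -0.0549, 0.1603]
eef_rot: [-179.9, 0.0, -86.1]
contact_force: [-1.2, 4.3, 6.0]
gripper_width: 0.0109
gripper_force: 30.0
```

>>> {"method": "drive_tool", "body": {
  "increments": [
    [[-1,0,-0.02,0,0],[-1,0,-0.02,0,0],[-1,0,-0.02,0,0]]
  ]
}}

```text
time_s: 26.1
tcp_pos: [0.6135, -0.0548, 0.1603]
eef_rot: [180.0, 0.0, -86.1]
contact_force: [-4.6, 5.0, 8.9]
gripper_width: 0.0109
gripper_force: 30.0
```

>>> {"method": "drive_tool", "body": {
  "increments": [
    [[-1,0,-0.02,0,0],[-1,0,-0.02,0,0],[-1,0,-0.02,0,0]]
  ]
}}

```text
time_s: 26.48
tcp_pos: [0.6136, -0.0548, 0.1602]
eef_rot: [179.7, 0.0, -86.1]
contact_force: [-13.1, 6.1, 15.2]
gripper_width: 0.0108
gripper_force: 30.0
```

>>> {"method": "drive_tool", "body": {
  "increments": [
    [[-1,0,-0.02,0,0],[-1,0,-0.02,0,0],[-1,0,-0.02,0,0]]
  ]
}}

```text
time_s: 26.85
tcp_pos: [0.6136, -0.0548, 0.1602]
eef_rot: [179.5, 0.0, -86.1]
contact_force: [-20.9, 6.7, 21.7]
gripper_width: 0.0108
gripper_force: 30.0
```

Firmly at the stop (position constant, force rising). I'll release, lift away and check.

>>> {"method": "drive_tool", "body": {
  "increments": [
    [[-0.36,0,0,0,0],[-0.36,0,0,0,0],[-0.36,0,0.03,0,0],[-0.36,0,0.03,-0.4,0],[-0.36,0,0.03,-0.9,0]]
  ]
}}

```text
time_s: 27.48
tcp_pos: [0.6144, -0.0554, 0.2671]
eef_rot: [179.8, -0.0, -86.1]
contact_force: [1.2, 2.1, 0.7]
gripper_width: 0.0278
gripper_force: 0.0
```

>>> {"method": "drive_tool", "body": {
  "increments": [
    [[-0.36,-0.5,0.9,-0.8,0],[-0.36,-0.5,0.9,-0.8,0],[-0.36,-0.5,0.9,-0.8,0],[-0.36,-0.5,0.9,-0.8,0]]
  ]
}}

```text
time_s: 27.98
tcp_pos: [0.5029, -0.0022, 0.3661]
eef_rot: [-179.7, 0.1, -86.0]
contact_force: [0.2, 0.0, 0.4]
gripper_width: 0.0279
gripper_force: 0.0
```

Run:
```python
from h import *
im=snap("top","top6",1.5)
```

```text
(no output)
```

View pics/top6.png

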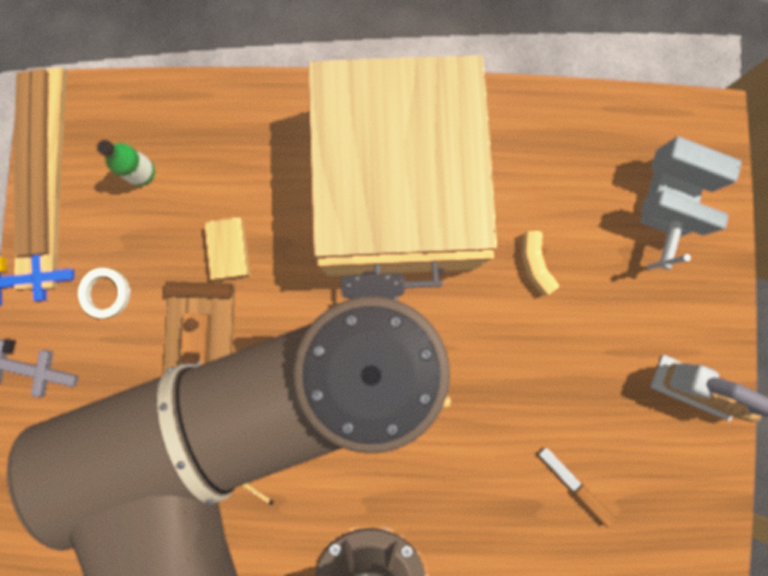

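The top view shows the drawer shut flush (front edge at (405,258)), the plane on the board at (190,345), and the offcuts and hammer unmoved. The robot is clear of everything.

```bash
python3 -c "
from plant import job
print(job.close_job())"
```

```text
the job is handed in; nothing more can be done
None
```

The job is handed in (no verdict came back): the plane stands sole down on the board, the mallet lies flat in the plane's old bay with the stone box still in the other, the drawer is shut against its stop, the hammer and offcuts look unmoved, and it took about 28 s of the 72 s.

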